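# Set up the ferrule press: count two ferrules, start the spindle thread

## Task

For pressing two knife handles, first count exactly two of the three brass ferrules off the wooden board into the small white basket, and leave the third, the black horn one and the other things on the bench where they are. Then start the spindle of the green screw press in its nut without crossing the thread: turn the red wing handle backward (anticlockwise seen from above) until you feel the spindle drop into the thread, then turn it forward (clockwise) one full turn from there. Do not let go at the end: finish with the wing gripped firmly between the fingers, holding the spindle still, so that its pad can be fitted.

Things in the scene. Friction and masses are not known exactly. Their poses are not given: they have to be found in the camera images.
- press: Green cast-iron bench screw press, fixed. Origin on the bench below the spindle axis, z up, +x towards its column. Base 240 x 150 x 24 mm (85 mm to -x, 155 mm to +x). The head, 62 mm wide, has its top at 170 mm, the column behind it; a bronze nut 58 mm across stands on the head round the spindle, its top at 180 mm. Nothing but the spindle is higher.
- wing (a point): Centre of the red wing handle on top of the press spindle: an upright flat blade 70 mm long along this point's x, 14 mm thick along its y (the way to grip it), 46 mm tall (23 mm above and below this point); its rounded ends, 17 mm thick, stand at 36 mm to either side. About 244 mm above the bench at the start, 239 mm just after the drop, 233 mm one turn on.
- screw: The spindle below the wing: a steel screw 30 mm across, 0.6 kg, that stands upright by itself in the nut and only turns and slides along its upright axis (it cannot be lifted out). This body slides but does not turn; origin on the axis, near the bench. Right-hand thread, 6 mm a turn. The first thread rests on the nut's first thread.
- spindle (a joint): Turn of the spindle, rad: grows when turned forward (clockwise from above), counts through whole turns, -0.4 to 0.4 at the start. It turns easily (about 0.03 N m) and stays where left. Turned backward it climbs a little (under 3 mm) until the thread ends pass, within half a turn, and it falls 6 mm by its weight. It falls only if free to slide between the fingers, not clamped.
- basket: Small white slotted plastic basket, open on top, 140 x 120 mm (its x and y), 36 mm high, walls and floor 4 mm, too heavy to shift. Origin at the centre of its underside, z up.
- board: Dark wooden board, fixed, 190 x 200 x 12 mm; origin at the centre of its underside. The four ferrules start standing on it about 90 to 100 mm apart.
- ferrule_a_mid (a point): Centre (half-way up) of a loose brass ferrule: a plain ring 28 mm across, 26 mm tall, bore 20 mm, 65 g, standing on end on the board, so 25 mm above the bench. The three brass ferrules are alike.
- ferrule_b_mid (a point): Centre (half-way up) of a loose brass ferrule: a plain ring 28 mm across, 26 mm tall, bore 20 mm, 65 g, standing on end on the board, so 25 mm above the bench. The three brass ferrules are alike.
- ferrule_c_mid (a point): Centre (half-way up) of a loose brass ferrule: a plain ring 28 mm across, 26 mm tall, bore 20 mm, 65 g, standing on end on the board, so 25 mm above the bench. The three brass ferrules are alike.
- ferrule_a: The same ferrule; origin at the centre of its lower end.
- ferrule_b: The same ferrule; origin at the centre of its lower end.
- ferrule_c: The same ferrule; origin at the centre of its lower end.
- horn_mid (a point): Centre of the black horn ferrule on the board, same size as the brass ones; a bystander.
- mug_mid (a point): White mug, 80 mm across and 90 mm tall, at its centre; a bystander.
- jug_mid (a point): Steel vacuum jug with black lid and handle, 108 mm across, 195 mm tall, at its centre; a bystander.
- whetstone_mid (a point): Centre of a loose two-coloured whetstone, 205 x 75 x 25 mm; a bystander.
- mallet_mid (a point): Wooden mallet lying on the bench, point near its head; a bystander.

How it is judged:
On the way, in this order (a step that is already met when the one before it is completed fails the run):
1. exactly two brass ferrules lie in the white basket, let go and at rest; the third is where it was (((x of ferrule_b_mid in the frame of basket between -0.066 and 0.066 m and y of ferrule_b_mid in the frame of basket between -0.056 and 0.056 m and z of each of ferrule_b_mid, ferrule_c_mid in the frame of basket below 0.024 m and contact force between the fingers and ferrule_b below 0.1 N and linear speed of each of ferrule_b, ferrule_c below 0.03 m/s and x of ferrule_c_mid in the frame of basket between -0.066 and 0.066 m and y of ferrule_c_mid in the frame of basket between -0.056 and 0.056 m and contact force between the fingers and ferrule_c below 0.1 N and distance of ferrule_a_mid from where it was at the start of the episode below 0.04 m) or (x of ferrule_a_mid in the frame of basket between -0.066 and 0.066 m and y of ferrule_a_mid in the frame of basket between -0.056 and 0.056 m and z of each of ferrule_a_mid, ferrule_c_mid in the frame of basket below 0.024 m and contact force between the fingers and ferrule_a below 0.1 N and linear speed of each of ferrule_a, ferrule_c below 0.03 m/s and x of ferrule_c_mid in the frame of basket between -0.066 and 0.066 m and y of ferrule_c_mid in the frame of basket between -0.056 and 0.056 m and contact force between the fingers and ferrule_c below 0.1 N and distance of ferrule_b_mid from where it was at the start of the episode below 0.04 m) or (x of ferrule_a_mid in the frame of basket between -0.066 and 0.066 m and y of ferrule_a_mid in the frame of basket between -0.056 and 0.056 m and z of each of ferrule_a_mid, ferrule_b_mid in the frame of basket below 0.024 m and contact force between the fingers and ferrule_a below 0.1 N and linear speed of each of ferrule_a, ferrule_b below 0.03 m/s and x of ferrule_b_mid in the frame of basket between -0.066 and 0.066 m and y of ferrule_b_mid in the frame of basket between -0.056 and 0.056 m and contact force between the fingers and ferrule_b below 0.1 N and distance of ferrule_c_mid from where it was at the start of the episode below 0.04 m))), for 0.2 s.
2. the spindle has been turned backward and has dropped into the thread (value of joint spindle below -0.7 rad and z of wing in the frame of press below 0.2412 m), for 0.1 s.
At the end, for the whole second after the job is handed in: Exactly two brass ferrules lie in the basket, at rest and not touched, the third within 40 mm of its start; the spindle is one turn (give or take a third of a turn) into the thread, its wing centre 230.8 to 235.2 mm above the bench; it is still, and the fingers grip it with more than 8 N (((x of ferrule_b_mid in the frame of basket between -0.066 and 0.066 m and y of ferrule_b_mid in the frame of basket between -0.056 and 0.056 m and z of each of ferrule_b_mid, ferrule_c_mid in the frame of basket below 0.024 m and contact force between the fingers and ferrule_b below 0.1 N and linear speed of each of ferrule_b, ferrule_c below 0.03 m/s and x of ferrule_c_mid in the frame of basket between -0.066 and 0.066 m and y of ferrule_c_mid in the frame of basket between -0.056 and 0.056 m and contact force between the fingers and ferrule_c below 0.1 N and distance of ferrule_a_mid from where it was at the start of the episode below 0.04 m) or (x of ferrule_a_mid in the frame of basket between -0.066 and 0.066 m and y of ferrule_a_mid in the frame of basket between -0.056 and 0.056 m and z of each of ferrule_a_mid, ferrule_c_mid in the frame of basket below 0.024 m and contact force between the fingers and ferrule_a below 0.1 N and linear speed of each of ferrule_a, ferrule_c below 0.03 m/s and x of ferrule_c_mid in the frame of basket between -0.066 and 0.066 m and y of ferrule_c_mid in the frame of basket between -0.056 and 0.056 m and contact force between the fingers and ferrule_c below 0.1 N and distance of ferrule_b_mid from where it was at the start of the episode below 0.04 m) or (x of ferrule_a_mid in the frame of basket between -0.066 and 0.066 m and y of ferrule_a_mid in the frame of basket between -0.056 and 0.056 m and z of each of ferrule_a_mid, ferrule_b_mid in the frame of basket below 0.024 m and contact force between the fingers and ferrule_a below 0.1 N and linear speed of each of ferrule_a, ferrule_b below 0.03 m/s and x of ferrule_b_mid in the frame of basket between -0.066 and 0.066 m and y of ferrule_b_mid in the frame of basket between -0.056 and 0.056 m and contact force between the fingers and ferrule_b below 0.1 N and distance of ferrule_c_mid from where it was at the start of the episode below 0.04 m)) and z of wing in the frame of press between 0.2308 and 0.2352 m and velocity of joint spindle between -0.1 and 0.1 rad/s and contact force between the fingers and screw above 8 N); the arm keeps its last pose, push and grip.
It fails at once if the black ferrule, mug, jug, whetstone or mallet is moved by more than 40 mm (distance of any of horn_mid, mug_mid, jug_mid, whetstone_mid, mallet_mid from where it was at the start of the episode above 0.04 m).
It also fails if it takes over 72 s, if anything falls off the work surface, if the arm or the gripper's body presses on something with over 40 N, if the wrist force passes 120 N, or if a joint passes its speed limit or range.

## Robot

A 7-joint arm with a two-finger parallel gripper is mounted at the origin on the work surface. World frame = base frame: x ahead of the robot, y to its left, z up, the work surface at z = 0. Lengths are in m, angles in rad, forces in N, time in s.
With the tool pointing down it reaches from about 0.425 to 0.925 m from the base axis. Payload 6.8 kg.
Tool frame: the origin (TCP) lies at the very end of the fingers, on their centre line; the grasp point (between the pads) lies 19 mm behind it; z points along the fingers, y is the line along which they close (so a half turn about z gives the same grasp; the last joint's range is limited). The gripper opens to 85 mm and grips with 20 to 120 N. Pads are 22 mm wide; open, the fingers measure 114 mm over their backs; the gripper's body (76 mm by 85 mm) begins 54 mm behind the grasp point. The pads swing forward as they close: fully open they stand 13 mm farther back than shut.
Start: joints at [1.079, 0.477, 0.022, 1.555, -0.011, 1.109, -0.083], TCP at [0.253, -0.626, 0.207] pointing down, gripper open.
Joint ranges: [-2.96, 2.96], [-0.34, 2.1], [-1.41, 1.46], [0.24, 2.44], [-1.37, 4.51], [0.17, 1.92], [-2.96, 2.96]. Speed limits (rad/s): [2.39, 2.39, 3.14, 3.14, 3.14, 3.14, 3.14].

## Interface

Orientations are given as a unit quaternion [w, x, y, z].
In Python, from station import get_obs, read_camera, hand_in gives the robot as it stands.
- The arm moves only by the tool arm_command, never from a script. Its argument "commands" is one flat list of numbers, 7 for each row, row after row: the shift along the tool's x, y, z in m, then the turn, a rotation vector about the tool's x, y, z in degrees, then the opening, from 0 (shut) to 1 (fully open). In form: [tx, ty, tz, rx, ry, rz, fingers, tx, ty, tz, rx, ry, rz, fingers, ...]. A call has 1 to 8 rows; each row is the pose to reach, as a shift and turn from the pose commanded when the call began, along the tool's axes at that moment; what a row does not reach only later rows make up. A row lasts 1/10 s, in which the tool goes at most 50 mm and 8.59 degrees, less where a joint would pass 70% of its speed; a pose out of reach is approached as far as the arm can. A call with a gripper value outside its range is refused whole. The fingers move at their own pace and stop on an object; "force" is the grip in N (left out, the last holds). Time passes only in rows, so rows that repeat a pose let the fingers close. It gives the time, the measured TCP pose, the force, the opening and the grip force at its end, in the units of the state.
- get_obs(): the state, without advancing time (a new reading comes with each control period).
- read_camera(name): name is "scene" or "top"; returns a dict with "img" (384x512x3 uint8, red, green, blue), "camera_matrix" (3x3 intrinsics, pixels), "pose" (4x4, takes a point from camera to world coordinates). Camera axes: x right, y down, z forward; pixel columns grow to the right and rows downward; lengths in m; the calibration is good to about 2 mm. A picture is of the moment at which its call begins. There is no depth.
- hand_in(): hands the job in; it is judged then, once.
The state is a dict: "t": time; "q": joint angles; "joint_vel": joint speeds; "joint_torque": joint torques, N m; "eef_pos": TCP position; "tool_rot": TCP orientation; "contact_force": force on the tool from outside, world axes, zero at the start; "torque": the same for the moment, N m; "gripper_width": opening from 0.0 (shut) to 1.0 (fully open); "grasp_force": force on a finger pad.
Only numpy, scipy, OpenCV 4.12 (cv2) and the standard library are available. Lean on these libraries where they do the work, as an engineer would, in place of code of your own. Each camera call takes 0.05 s, during which the arm holds its last target. There are 200 camera calls.

## Working session

There is one attempt and no reset: what is moved stays moved. The work goes in short steps, Python scripts to look and compute and a tool call to move; the robot and the scene stay as the last step left them, time stands still between calls to the robot, and variables do not carry over. Pictures are saved under pics/ and viewed, at most 10 in all, crops included, and the job is handed in when it is done.

Besides the shell and the picture viewer there is one more tool, called after "Call:" as a command line: name --argument value ..., lists and objects as JSON in quotes. arm_command: Moves the arm, as the interface text tells. Its arguments: {"type":"object","properties":{"commands":{"type":"array","items":{"type":"number"}},"force":{"type":"number"}},"required":["commands"]}

```bash
mkdir -p pics; cat > h.py <<'E'
import numpy as np, cv2
from station import get_obs, read_camera, hand_in
def ray(c,u,v,z):
    K=c["camera_matrix"];T=c["pose"]
    d=T[:3,:3]@np.linalg.inv(K)@[u,v,1.];o=T[:3,3]
    return o+d*(z-o[2])/d[2]
def proj(c,p):
    T=c["pose"];q=c["camera_matrix"]@(T[:3,:3].T@(np.array(p)-T[:3,3]));return q[:2]/q[2]
E
python3 - <<'E'
from h import *
import pickle
o=get_obs();print({k:np.round(v,3) for k,v in o.items()})
for n in("top","scene"):
    c=read_camera(n);pickle.dump(c,open(n+".pkl","wb"));cv2.imwrite(f"pics/{n}0.png",cv2.resize(c["img"][:,:,::-1],(800,600),interpolation=cv2.INTER_CUBIC));print(n,c["pose"].round(3),c["camera_matrix"].round(1))
E
```

```text
{'t': np.float64(0.0), 'q': array([ 1.079,  0.478,  0.022,  1.556, -0.012,  1.109, -0.083]), 'joint_vel': array([-0.   , -0.001,  0.001,  0.002,  0.001,  0.001, -0.001]), 'joint_torque': array([-1.0000e-03, -5.9646e+01,  1.6080e+00, -2.8120e+01,  1.2000e-02,
        9.0000e-03,  0.0000e+00]), 'eef_pos': array([ 0.252, -0.625,  0.206]), 'tool_rot': array([-0.001,  0.982,  0.191, -0.   ]), 'contact_force': array([ 0.015, -0.752, -0.292]), 'torque': array([ 0.02 , -0.04 , -0.006]), 'grasp_force': np.float64(0.0), 'gripper_width': np.float64(1.001)}
top [[ 0.02  -0.989  0.144  0.299]
 [-1.    -0.021 -0.002  0.053]
 [ 0.005 -0.144 -0.99   1.588]
 [ 0.     0.     0.     1.   ]] [[465.7   0.  259.5]
 [  0.  465.7 189.7]
 [  0.    0.    1. ]]
scene [[ 0.875  0.264 -0.407  0.999]
 [ 0.484 -0.511  0.71  -0.855]
 [-0.02  -0.818 -0.575  0.882]
 [ 0.     0.     0.     1.   ]] [[474.3   0.  258. ]
 [  0.  474.3 193.6]
 [  0.    0.    1. ]]
```

View pics/top0.png

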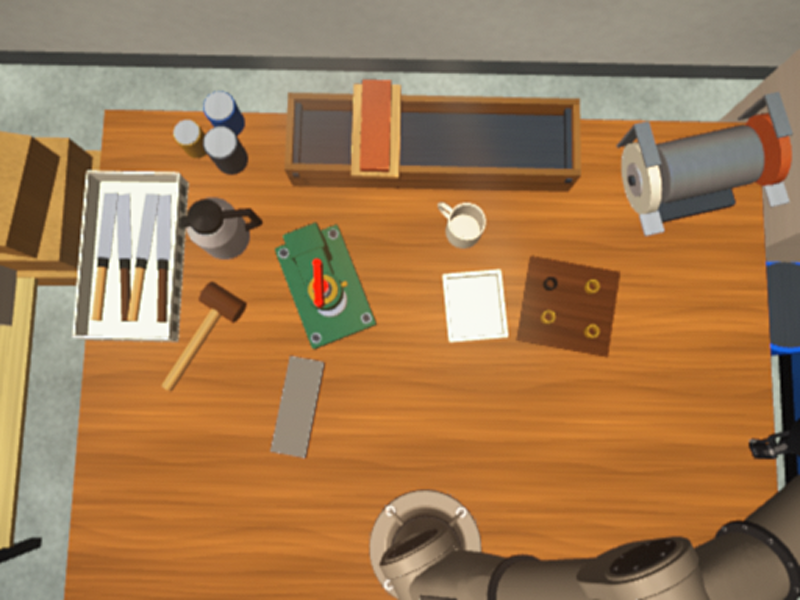

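View pics/scene0.png

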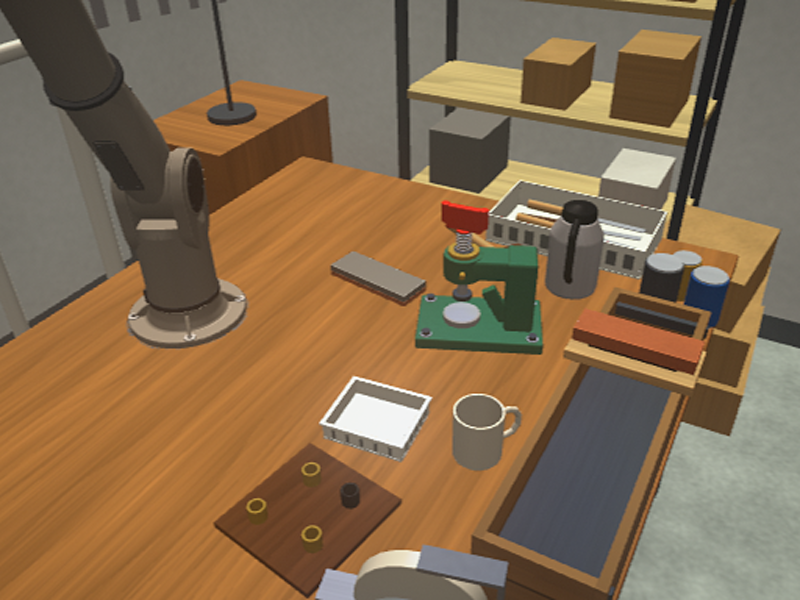

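The top view shows brass ferrules near (593,286), (548,317) and (593,331), the horn at (550,284), the basket at (475,306), and the wing at (319,284). I'll enlarge those areas.

```bash
python3 - <<'E'
from h import *
import pickle
t=pickle.load(open("top.pkl","rb"))["img"];s=pickle.load(open("scene.pkl","rb"))["img"]
r=lambda a,x,y,w,h,k:cv2.resize(a[y:y+h,x:x+w,::-1],(w*k,h*k),interpolation=cv2.INTER_CUBIC)
A=r(t,275,160,130,75,6)  # basket+board 780x450
cv2.imwrite("pics/A.png",A)
B=np.hstack([r(t,170,135,80,95,5),r(s,255,115,80,95,5)])
cv2.imwrite("pics/B.png",B)
E
```

```text
(no output)
```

View pics/A.png

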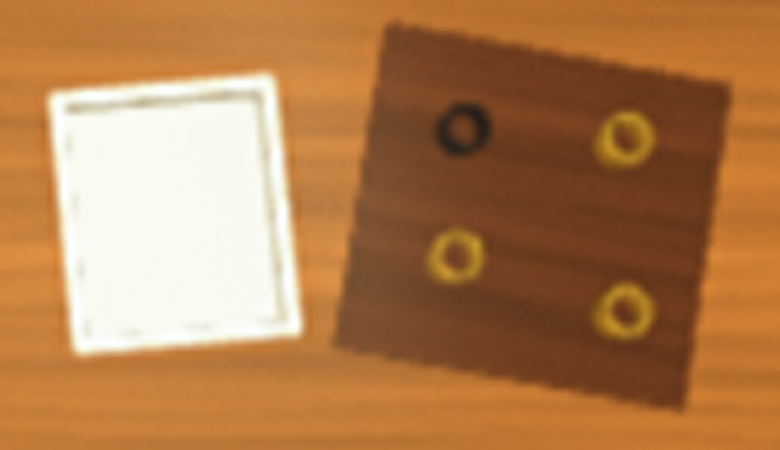

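View pics/B.png

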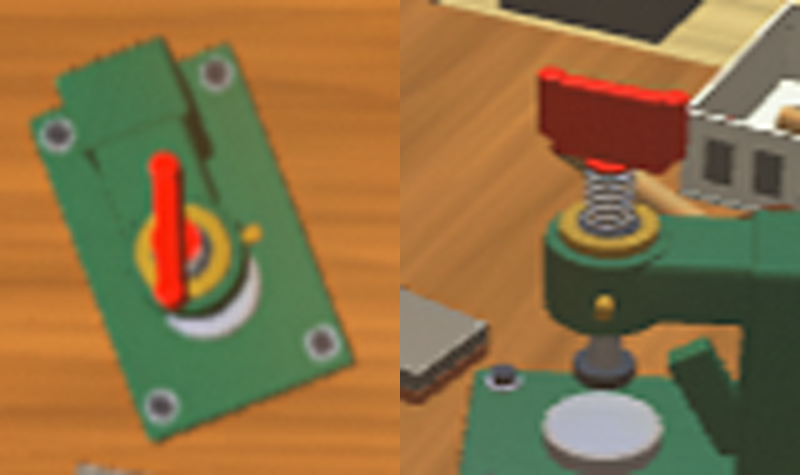

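Crop A: brass tops are at (627,137), (457,255) and (627,309), the horn at (463,129), and the basket rim centre at about (174,213). Crop B: the wing ends are at (163,163) and (170,296).

```bash
python3 - <<'E'
from h import *
import pickle
c=pickle.load(open("top.pkl","rb"))
a=lambda x,y,z:ray(c,275+(x+.5)/6-.5,160+(y+.5)/6-.5,z)
b=lambda x,y,z:ray(c,170+(x+.5)/5-.5,135+(y+.5)/5-.5,z)
for n,x,y in(("F1",627,137),("F2",457,255),("F3",627,309),("horn",463,129)):print(n,a(x,y,.038).round(4))
C=[a(*p,.036)for p in((50,93),(272,75),(300,332),(75,352))]
print("bask",np.mean(C,0).round(4),[p.round(3) for p in C])
w=[b(163,163,.267),b(170,296,.267)];d=w[0]-w[1];print("wing",np.mean(w,0).round(4),np.linalg.norm(d),np.degrees(np.arctan2(d[1],d[0])))
B=[b(*p,.024)for p in((57,134),(215,73),(322,343),(161,406))];print([p.round(4) for p in B])
d=B[0]-B[3];print(np.degrees(np.arctan2(d[1],d[0])))
print("nut",b(184,251,.18))
# scene check
s=pickle.load(open("scene.pkl","rb"))
S=lambda x,y,z:ray(s,255+(x-400+.5)/5-.5,115+(y+.5)/5-.5,z)
print("scene wing",S(546,72,.267),S(683,97,.267))
o=get_obs()
from scipy.spatial.transform import Rotation as R
print(R.from_quat(o["tool_rot"],scalar_first=True).as_matrix().round(3),o["eef_pos"])
E
```

```text
F1 [ 0.5583 -0.3537  0.038 ]
F2 [ 0.4894 -0.2575  0.038 ]
F3 [ 0.4611 -0.3521  0.038 ]
horn [ 0.5609 -0.2614  0.038 ]
bask [ 0.5105 -0.0994  0.036 ] [array([ 0.577, -0.029,  0.036]), array([ 0.59 , -0.154,  0.036]), array([ 0.445, -0.17 ,  0.036]), array([ 0.431, -0.045,  0.036])]
wing [0.515  0.2129 0.267 ] 0.07761447751171151 5.137953659684028
[array([0.6191, 0.3197, 0.024 ]), array([0.6641, 0.2132, 0.024 ]), array([0.4791, 0.1344, 0.024 ]), array([0.4342, 0.2415, 0.024 ])]
22.92608631326133
nut [0.51593481 0.21222743 0.18      ]
scene wing [0.47648011 0.21202339 0.267     ] [0.55635929 0.21930431 0.267     ]
[[ 0.927  0.374 -0.001]
 [ 0.374 -0.927  0.001]
 [-0.    -0.002 -1.   ]] [ 0.25251593 -0.62538869  0.20583044]
```

```bash
cat >> h.py <<'E'
from scipy.spatial.transform import Rotation as R
def go(p,yaw=None):
    o=get_obs();M=R.from_quat(o["tool_rot"],scalar_first=True).as_matrix()
    y0=np.degrees(np.arctan2(M[1,0],M[0,0]))
    print("t",o["t"].round(2),"at",o["eef_pos"].round(4),"yaw",y0.round(1),"q7",o["q"][6].round(3),"-> shift",(M.T@(np.array(p)-o["eef_pos"])).round(4),"rz",None if yaw is None else round(y0-yaw,1), "F",o["contact_force"].round(1))
E
python3 -c "
from h import *
go((.4894,-.2575,.09));go((.4894,-.2575,.017))"
```

```text
Traceback (most recent call last):
  File "h.py", line 13, in go
    print("t",o["t"].round(2),"at",o["eef_pos"].round(4),"yaw",y0.round(1),"q7",o["q"][6].round(3),"-> shift",(M.T@(np.array(p)-o["eef_pos"])).round(4),"rz",None if yaw is None else round(y0-yaw,1), "F",o["contact_force"].round(1))
              ^^^^^^^^^^^^
AttributeError: 'float' object has no attribute 'round'
```

```bash
sed -i 's/o\["t"\].round(2)/round(o["t"],2)/; s/o\["q"\]\[6\].round(3)/np.round(o["q"][6],3)/' h.py
sed -i 's/o=get_obs();M=/o={k:np.array(v) for k,v in get_obs().items()};M=/; s/round(o\["t"\],2)/o["t"].round(2)/' h.py
python3 -c "
from h import *
go((.4894,-.2575,.09));go((.4894,-.2575,.017))"
```

```text
t 0.1 at [ 0.2525 -0.6254  0.2058] yaw 22.0 q7 -0.083 -> shift [ 0.3574 -0.2522  0.1162] rz None F [-0.5  0.5 -0.8]
t 0.1 at [ 0.2525 -0.6254  0.2058] yaw 22.0 q7 -0.083 -> shift [ 0.3574 -0.2521  0.1892] rz None F [-0.5  0.5 -0.8]
```

Call:
arm_command --commands '[0.357,-0.252,0.116,0,0,0,0.6,0.357,-0.252,0.116,0,0,0,0.6,0.357,-0.252,0.116,0,0,0,0.6,0.357,-0.252,0.116,0,0,0,0.6,0.357,-0.252,0.116,0,0,0,0.6,0.357,-0.252,0.116,0,0,0,0.6,0.357,-0.252,0.116,0,0,0,0.6,0.357,-0.252,0.116,0,0,0,0.6]' --force 30

```text
t: 0.9
eef_pos: [0.4627, -0.2991, 0.1035]
tool_rot: [-0.0, 0.982, 0.191, -0.0]
contact_force: [1.0, 0.5, 0.4]
gripper_width: 0.601
grasp_force: 0.0
```

```bash
python3 -c "
from h import *
go((.4894,-.2575,.09));go((.4894,-.2575,.017))"
```

```text
t 0.9 at [ 0.4627 -0.2991  0.1035] yaw 22.0 q7 -0.776 -> shift [ 0.0404 -0.0286  0.0135] rz None F [1.  0.5 0.4]
t 0.9 at [ 0.4627 -0.2991  0.1035] yaw 22.0 q7 -0.776 -> shift [ 0.0404 -0.0286  0.0865] rz None F [1.  0.5 0.4]
```

Call:
arm_command --commands '[0.04,-0.0285,0.0135,0,0,0,0.6,0.04,-0.0285,0.0135,0,0,0,0.6,0.04,-0.0285,0.0135,0,0,0,0.6]'

```text
t: 1.2
eef_pos: [0.4888, -0.2579, 0.09]
tool_rot: [-0.001, 0.981, 0.192, -0.001]
contact_force: [0.0, -0.3, 0.4]
gripper_width: 0.604
grasp_force: 0.0
```

```bash
python3 -c "
from h import *
go((.4894,-.2575,.017))
c=read_camera('scene')
cv2.imwrite('pics/C.png',cv2.resize(c['img'][260:370,120:270,::-1],(750,550),interpolation=cv2.INTER_CUBIC))"
```

```text
t 1.2 at [ 0.4888 -0.2579  0.09  ] yaw 22.2 q7 -0.87 -> shift [ 0.0007 -0.0001  0.073 ] rz None F [ 0.  -0.3  0.4]
```

View pics/C.png

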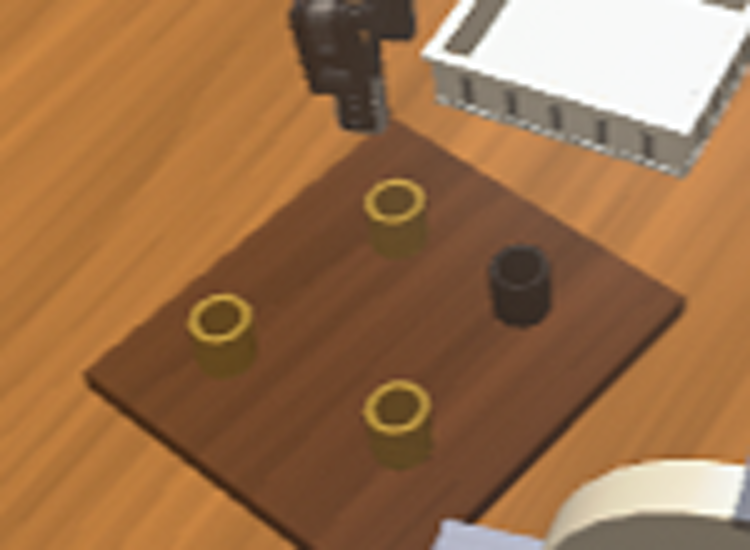

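The scene crop shows the open fingers above the near ferrule (395,201), with nothing in the way. I'll descend and grip.

Call:
arm_command --commands '[0.0005,0,0.04,0,0,0,0.6,0.0005,0,0.073,0,0,0,0.6,0.0005,0,0.073,0,0,0,0.6,0.0005,0,0.073,0,0,0,0.2,0.0005,0,0.073,0,0,0,0.2,0.0005,0,0.073,0,0,0,0.2,0.0005,0,0.073,0,0,0,0.2]' --force 30

```text
t: 1.95
eef_pos: [0.4899, -0.2599, 0.0189]
tool_rot: [0.001, 0.982, 0.191, 0.001]
contact_force: [-0.2, 1.2, 0.7]
gripper_width: 0.198
grasp_force: 0.0
```

```bash
python3 -c "
from h import *
c=__import__('pickle').load(open('scene.pkl','rb'))
for x,y in((395,201),(220,318),(398,409)):print(ray(c,120+x/5-.4,260+y/5-.4,.038))
go((.4894,-.2575,.1));go((.481,-.103,.1))"
```

```text
[ 0.48881546 -0.25713869  0.038     ]
[ 0.4590698  -0.35112765  0.038     ]
[ 0.55785155 -0.35406326  0.038     ]
t 1.95 at [ 0.4899 -0.2599  0.0189] yaw 22.0 q7 -0.89 -> shift [ 0.0006 -0.0022 -0.0811] rz None F [-0.2  1.2  0.7]
t 1.95 at [ 0.4899 -0.2599  0.0189] yaw 22.0 q7 -0.89 -> shift [ 0.0506 -0.1487 -0.0812] rz None F [-0.2  1.2  0.7]
```

```bash
python3 -c "
from h import *
c=read_camera('scene')
cv2.imwrite('pics/D.png',cv2.resize(c['img'][260:370,120:270,::-1],(750,550),interpolation=cv2.INTER_CUBIC))"
```

```text
(no output)
```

View pics/D.png

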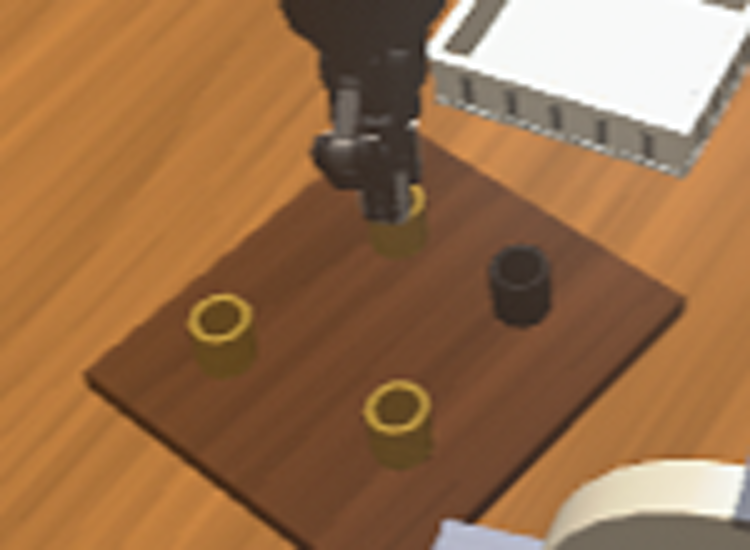

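The ferrule at (397,225) is unmoved, and the fingertips (390,215) look like they closed at rim height without holding it. I'll check the projection.

```bash
python3 -c "
from h import *
c=read_camera('scene');o=get_obs();p=np.array(o['eef_pos']);print(p,o['gripper_width'],o['grasp_force'],o['contact_force'])
for dz in(0,.01,.02):
  for s in(-1,0,1):
    print(dz,s,(proj(c,p+[s*.0085*.374,-s*.0085*.927,dz])-[120,260])*5+2)
t=read_camera('top')
a=cv2.resize(t['img'][165:225,325:395,::-1],(490,420),interpolation=cv2.INTER_CUBIC)
b=cv2.resize(c['img'][275:320,175:225,::-1],(467,420),interpolation=cv2.INTER_CUBIC)
cv2.imwrite('pics/E.png',np.hstack([a,b])[:,:800]);print((proj(t,p)-[325,165])*7+3)"
```

```text
[ 0.48954804 -0.25956697  0.01841829] 0.20516043887890384 0.0 [0.42899297 0.43871567 0.09824374]
0 -1 [401.10274197 219.78375257]
0 0 [397.14041146 233.39442646]
0 1 [393.12932187 247.17258862]
0.01 -1 [399.19440545 205.38055735]
0.01 0 [395.20001554 218.97253362]
0.01 1 [391.15621829 232.73263153]
0.02 -1 [397.26650647 190.82971422]
0.02 0 [393.23960563 204.4018878 ]
0.02 1 [389.16263683 218.14280924]
[179.50600158 267.15826884]
```

View pics/E.png

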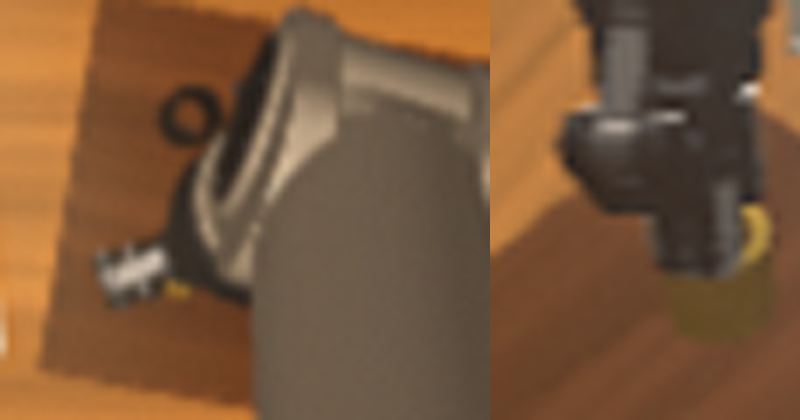

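In the right crop the fingertips end just above the ferrule rim. With the fingers partly open, the tips sit well behind the TCP. I'll open and go lower in small steps, watching the force.

Call:
arm_command --commands '[0,-0.002,0,0,0,0,0.6,0,-0.002,0,0,0,0,0.6,0,-0.002,0,0,0,0,0.6,0,-0.002,0.004,0,0,0,0.6,0,-0.002,0.007,0,0,0,0.6,0,-0.002,0.007,0,0,0,0.6]'

```text
t: 2.7
eef_pos: [0.4878, -0.2573, 0.0099]
tool_rot: [-0.0, 0.982, 0.191, -0.0]
contact_force: [-0.1, 0.9, -0.2]
gripper_width: 0.597
grasp_force: 0.0
```

```bash
python3 -c "
from h import *
go((.489,-.2575,.017))
c=read_camera('scene');p=np.array(get_obs()['eef_pos'])
for dz in(0,.01,.02,.03):
  for w in(.6*.0425,.6*.0425+.0145):
    print(dz,[(((proj(c,p+[s*w*.374,-s*w*.927,dz])-[165,245])*9)+4).round() for s in (-1,1)])
cv2.imwrite('pics/F.png',cv2.resize(c['img'][245:311,165:245,::-1],(720,594),interpolation=cv2.INTER_CUBIC))"
```

```text
t 2.7 at [ 0.4878 -0.2573  0.0099] yaw 22.0 q7 -0.895 -> shift [ 0.001   0.0006 -0.0071] rz None F [-0.1  0.9 -0.2]
0 [array([334., 496.]), array([291., 644.])]
0 [array([346., 456.]), array([279., 688.])]
0.01 [array([331., 471.]), array([288., 618.])]
0.01 [array([342., 431.]), array([275., 662.])]
0.02 [array([327., 445.]), array([284., 592.])]
0.02 [array([339., 405.]), array([271., 636.])]
0.03 [array([324., 419.]), array([280., 566.])]
0.03 [array([336., 379.]), array([267., 610.])]
```

View pics/F.png

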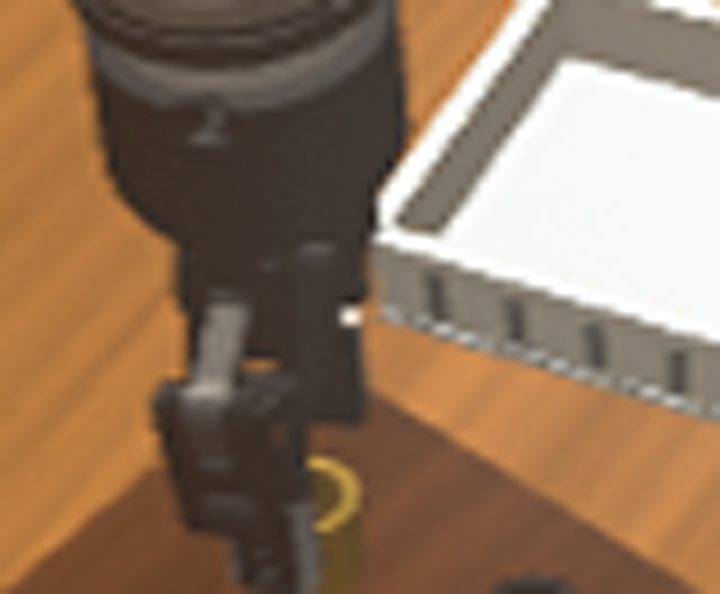

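The far fingertip is at (335,420) and the near one at about (290,592), so the tips are about 20 mm behind the TCP. I'll go 8 mm lower and close.

Call:
arm_command --commands '[0.001,0,0.004,0,0,0,0.6,0.001,0,0.008,0,0,0,0.6,0.001,0,0.008,0,0,0,0.25,0.001,0,0.008,0,0,0,0.25,0.001,0,0.008,0,0,0,0.25,0.001,0,0.008,0,0,0,0.25]' --force 30

```text
t: 3.35
eef_pos: [0.4892, -0.2571, 0.0026]
tool_rot: [0.0, 0.982, 0.191, 0.0]
contact_force: [-0.5, -0.2, -0.2]
gripper_width: 0.303
grasp_force: 29.5
```

```bash
python3 -c "
from h import *
go((.489,-.2575,.09));go((.481,-.103,.09))"
```

```text
t 3.35 at [ 0.4892 -0.2571  0.0026] yaw 22.0 q7 -0.898 -> shift [-0.0003  0.0003 -0.0874] rz None F [-0.5 -0.2 -0.2]
t 3.35 at [ 0.4892 -0.2571  0.0026] yaw 22.0 q7 -0.898 -> shift [ 0.0501 -0.146  -0.0874] rz None F [-0.5 -0.2 -0.2]
```

Call:
arm_command --commands '[0,0,-0.05,0,0,0,0.25,0,0,-0.08,0,0,0,0.25,0.017,-0.049,-0.087,0,0,0,0.25,0.034,-0.097,-0.087,0,0,0,0.25,0.05,-0.146,-0.087,0,0,0,0.25,0.05,-0.146,-0.087,0,0,0,0.25,0.05,-0.146,-0.087,0,0,0,0.25]'

```text
t: 4.05
eef_pos: [0.481, -0.1013, 0.0898]
tool_rot: [-0.0, 0.981, 0.193, 0.0]
contact_force: [0.2, -1.3, -0.1]
gripper_width: 0.305
grasp_force: 29.9
```

```bash
python3 -c "
from h import *
go((.481,-.103,.001));print(get_obs()['grasp_force'])"
```

```text
t 4.05 at [ 0.481  -0.1013  0.0898] yaw 22.2 q7 -1.179 -> shift [-0.0006  0.0016  0.0888] rz None F [ 0.2 -1.3 -0.1]
29.949251655489206
```

Call:
arm_command --commands '[0,0.001,0.05,0,0,0,0.25,0,0.001,0.088,0,0,0,0.25,0,0.001,0.088,0,0,0,0.25,0,0.001,0.088,0,0,0,0.5,0,0.001,0.088,0,0,0,0.5,0,0.001,0.04,0,0,0,0.5,0,0.001,0,0,0,0,0.6,0,0.001,0,0,0,0,0.6]'

```text
t: 4.85
eef_pos: [0.4864, -0.1049, 0.0967]
tool_rot: [0.002, 0.982, 0.19, 0.006]
contact_force: [0.5, -0.3, 0.7]
gripper_width: 0.598
grasp_force: 0.0
```

```bash
python3 -c "
from h import *
go((.4605,-.3518,.09))"
```

```text
t 4.85 at [ 0.4864 -0.1049  0.0967] yaw 21.9 q7 -1.179 -> shift [-0.1164  0.2193  0.0069] rz None F [ 0.5 -0.3  0.7]
```

Call:
arm_command --commands '[-0.115,0.219,0,0,0,0,0.6,-0.115,0.219,0,0,0,0,0.6,-0.115,0.219,0,0,0,0,0.6,-0.115,0.219,0,0,0,0,0.6,-0.115,0.219,0,0,0,0,0.6,-0.115,0.219,0,0,0,0,0.6,-0.115,0.219,0,0,0,0,0.6,-0.115,0.219,0,0,0,0,0.6]'

```text
t: 5.65
eef_pos: [0.4574, -0.3489, 0.0905]
tool_rot: [0.0, 0.982, 0.191, 0.001]
contact_force: [-0.3, 1.0, 0.2]
gripper_width: 0.597
grasp_force: 0.0
```

```bash
python3 -c "
from h import *
go((.4605,-.3518,.002))
c=read_camera('top')
cv2.imwrite('pics/G.png',cv2.resize(c['img'][160:235,275:405,::-1],(780,450),interpolation=cv2.INTER_CUBIC))"
```

```text
t 5.65 at [ 0.4574 -0.3489  0.0905] yaw 22.1 q7 -0.689 -> shift [0.0017 0.0038 0.0886] rz None F [-0.3  1.   0.2]
```

View pics/G.png

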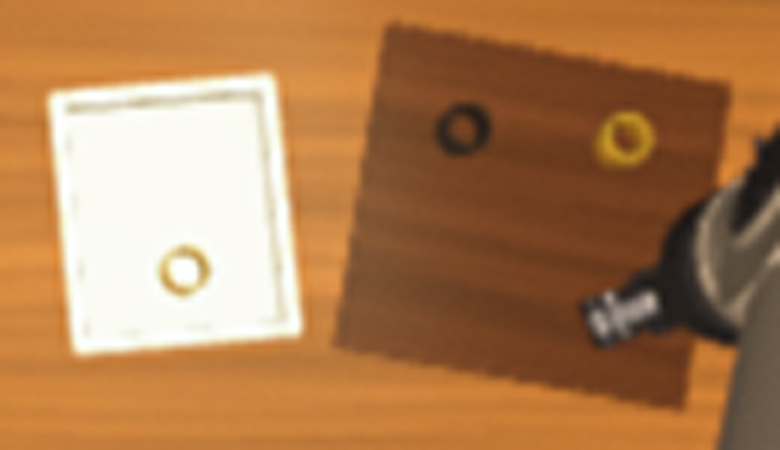

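The first ferrule stands in the basket at (185,270). The horn (463,129) and F1 (627,137) are unmoved. Now the second.

Call:
arm_command --commands '[0.0017,0.0038,0.03,0,0,0,0.6,0.0017,0.0038,0.065,0,0,0,0.6,0.0017,0.0038,0.0885,0,0,0,0.6,0.0017,0.0038,0.0885,0,0,0,0.6,0.0017,0.0038,0.0885,0,0,0,0.25,0.0017,0.0038,0.0885,0,0,0,0.25,0.0017,0.0038,0.0885,0,0,0,0.25,0.0017,0.0038,0.0885,0,0,0,0.25]' --force 30

```text
t: 6.5
eef_pos: [0.461, -0.3533, 0.0027]
tool_rot: [0.001, 0.982, 0.191, 0.001]
contact_force: [-0.5, 1.9, 6.6]
gripper_width: 0.307
grasp_force: 30.2
```

```bash
python3 -c "
from h import *
go((.54,-.097,.09))"
```

```text
t 6.5 at [ 0.461  -0.3533  0.0027] yaw 22.0 q7 -0.703 -> shift [ 0.1695 -0.2078 -0.0874] rz None F [-0.5  1.9  6.6]
```

Call:
arm_command --commands '[0,0,-0.045,0,0,0,0.25,0,0,-0.087,0,0,0,0.25,0.1695,-0.208,-0.087,0,0,0,0.25,0.1695,-0.208,-0.087,0,0,0,0.25,0.1695,-0.208,-0.087,0,0,0,0.25,0.1695,-0.208,-0.087,0,0,0,0.25,0.1695,-0.208,-0.087,0,0,0,0.25,0.1695,-0.208,-0.087,0,0,0,0.25]'

```text
t: 7.3
eef_pos: [0.5406, -0.0901, 0.0889]
tool_rot: [-0.001, 0.981, 0.194, 0.001]
contact_force: [-0.0, 0.2, -0.4]
gripper_width: 0.303
grasp_force: 30.0
```

```bash
python3 -c "
from h import *
go((.54,-.097,.09))"
```

```text
t 7.3 at [ 0.5406 -0.0901  0.0889] yaw 22.4 q7 -1.204 -> shift [-0.0032  0.0061 -0.0011] rz None F [-0.   0.2 -0.4]
```

Call:
arm_command --commands '[-0.001,0.003,0.03,0,0,0,0.25,-0.001,0.003,0.065,0,0,0,0.25,-0.001,0.003,0.088,0,0,0,0.25,-0.001,0.003,0.088,0,0,0,0.25,-0.001,0.003,0.088,0,0,0,0.5,-0.001,0.003,0.088,0,0,0,0.5,-0.001,0.003,0.04,0,0,0,0.5,-0.001,0.003,0,0,0,0,0.5]'

```text
t: 8.1
eef_pos: [0.5394, -0.0999, 0.0905]
tool_rot: [0.0, 0.982, 0.191, 0.0]
contact_force: [1.1, -1.3, 0.2]
gripper_width: 0.498
grasp_force: 0.0
```

```bash
python3 -c "
from h import *
go((.516,.214,.32),5)"
```

```text
t 8.1 at [ 0.5394 -0.0999  0.0905] yaw 22.0 q7 -1.195 -> shift [ 0.0959 -0.2997 -0.2296] rz 17.0 F [ 1.1 -1.3  0.2]
```

Call:
arm_command --commands '[0,0,-0.05,0,0,8,0.5,0,0,-0.1,0,0,16,0.5,0.01,-0.03,-0.14,0,0,17,0.5,0.02,-0.06,-0.18,0,0,17,0.5,0.03,-0.095,-0.21,0,0,17,0.5,0.045,-0.14,-0.23,0,0,17,0.5,0.06,-0.187,-0.23,0,0,17,0.5,0.075,-0.234,-0.23,0,0,17,0.5]'

```text
t: 8.9
eef_pos: [0.5212, 0.147, 0.3214]
tool_rot: [-0.001, 0.999, 0.043, 0.003]
contact_force: [0.9, -0.3, 0.2]
gripper_width: 0.499
grasp_force: 0.0
```

```bash
python3 -c "
from h import *
go((.516,.214,.31),5)
c=read_camera('top');im=c['img']
h=cv2.cvtColor(im,cv2.COLOR_RGB2HSV);roi=np.zeros(h.shape[:2],np.uint8);roi[165:225,280:400]=1
m=((h[...,0]>18)&(h[...,0]<32)&(h[...,1]>90)).astype(np.uint8)*roi
m=cv2.morphologyEx(m,cv2.MORPH_CLOSE,np.ones((5,5)))
n,_,s,ce=cv2.connectedComponentsWithStats(m)
for i in range(1,n):
  if s[i,4]>8:print(s[i,4],ce[i],ray(c,*ce[i],.03).round(3))
"
```

```text
t 8.9 at [0.5212 0.147  0.3214] yaw 4.9 q7 -1.919 -> shift [ 0.0005 -0.0672  0.0115] rz -0.1 F [ 0.9 -0.3  0.2]
55 [378.65454545 182.56363636] [ 0.559 -0.354  0.03 ]
48 [303.72916667 187.66666667] [ 0.536 -0.1    0.03 ]
51 [305.43137255 204.54901961] [ 0.479 -0.106  0.03 ]
```

Two ferrules are in the basket and the third is untouched. Now to the wing.

Call:
arm_command --commands '[0,-0.045,0.01,0,0,0,0.5,0,-0.067,0.011,0,0,0,0.5,0,-0.067,0.011,0,0,0,0.5,0,-0.067,0.011,0,0,0,0.5]'

```text
t: 9.35
eef_pos: [0.5153, 0.2117, 0.3083]
tool_rot: [0.0, 0.999, 0.044, 0.001]
contact_force: [0.8, -0.1, -0.0]
gripper_width: 0.499
grasp_force: 0.0
```

```bash
python3 -c "
from h import *
go((.516,.214,.21),5)
c=read_camera('scene')
cv2.imwrite('pics/H.png',cv2.resize(c['img'][85:195,240:350,::-1],(594,594),interpolation=cv2.INTER_CUBIC))"
```

```text
t 9.35 at [0.5153 0.2117 0.3083] yaw 5.0 q7 -2.046 -> shift [ 0.0007 -0.0022  0.0983] rz 0.0 F [ 0.8 -0.1 -0. ]
```

View pics/H.png

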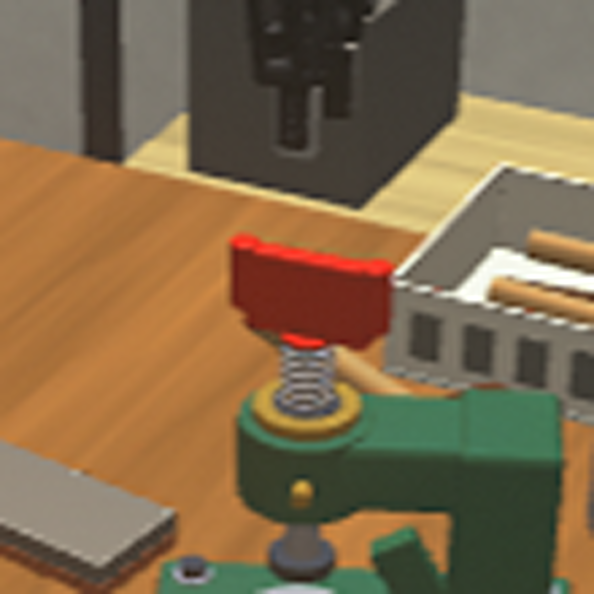

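The open fingers straddle the wing's line, near fingertip at (297,150) above the wing at (312,290). I'll descend and close to a loose gap.

Call:
arm_command --commands '[0.0005,-0.002,0.03,0,0,0,0.5,0.0005,-0.002,0.065,0,0,0,0.5,0.0005,-0.002,0.098,0,0,0,0.5,0.0005,-0.002,0.098,0,0,0,0.5,0.0005,-0.002,0.098,0,0,0,0.21,0.0005,-0.002,0.098,0,0,0,0.21,0.0005,-0.002,0.098,0,0,0,0.21,0.0005,-0.002,0.098,0,0,0,0.21]' --force 20

```text
t: 10.2
eef_pos: [0.5163, 0.2143, 0.2105]
tool_rot: [-0.0, 0.999, 0.043, 0.001]
contact_force: [0.1, -0.0, -0.2]
gripper_width: 0.208
grasp_force: 0.0
```

```bash
cat > foot.py <<'E'
from h import *
import pickle,sys
def foot():
    t=pickle.load(open("scene.pkl","rb"))["img"];c=read_camera("scene")
    g=lambda i:cv2.cvtColor(i,cv2.COLOR_RGB2GRAY)
    a=cv2.resize(g(t),None,fx=8,fy=8,interpolation=cv2.INTER_CUBIC);b=cv2.resize(g(c["img"]),None,fx=8,fy=8,interpolation=cv2.INTER_CUBIC)
    T=a[184*8:194*8,287*8:304*8];r=cv2.matchTemplate(b[178*8:200*8,283*8:308*8],T,cv2.TM_CCOEFF_NORMED)
    _,s,_,l=cv2.minMaxLoc(r);px=l[1]/8-6
    p=(.516,.214)
    k=proj(c,(*p,.07))[1]-proj(c,(*p,.08))[1]
    print("foot drop mm",round(px/k*10,2),"dx px",l[0]/8-4,"score",round(s,3))
foot();go((.516,.214,.21))
E
python3 foot.py
```

```text
foot drop mm 0.0 dx px 0.0 score 1.0
t 10.25 at [0.5161 0.2143 0.2101] yaw 5.0 q7 -2.078 -> shift [-0.0001  0.0003  0.0001] rz None F [ 0.6  0.7 -0.6]
```

Turn backward (anticlockwise) by 64°.

Call:
arm_command --commands '[0,0,0,0,0,-8,0.21,0,0,0,0,0,-16,0.21,0,0,0,0,0,-24,0.21,0,0,0,0,0,-32,0.21,0,0,0,0,0,-40,0.21,0,0,0,0,0,-48,0.21,0,0,0,0,0,-56,0.21,0,0,0,0,0,-64,0.21]'

```text
t: 11.05
eef_pos: [0.5164, 0.2143, 0.2103]
tool_rot: [0.0, 0.823, 0.568, 0.001]
contact_force: [-0.6, -1.4, 4.0]
gripper_width: 0.211
grasp_force: 3.8
```

```bash
python3 foot.py
```

```text
foot drop mm -0.45 dx px 0.0 score 0.989
t 11.1 at [0.5161 0.2145 0.2102] yaw 69.7 q7 -1.014 -> shift [-0.0005  0.0001  0.0002] rz None F [-2.1  1.4  1.3]
```

Call:
arm_command --commands '[0,0,0,0,0,-8,0.21,0,0,0,0,0,-16,0.21,0,0,0,0,0,-24,0.21,0,0,0,0,0,-30,0.21,0,0,0,0,0,-30,0.22]'

```text
t: 11.6
eef_pos: [0.5155, 0.2143, 0.2095]
tool_rot: [-0.0, 0.65, 0.76, 0.0]
contact_force: [-0.6, 0.2, 0.5]
gripper_width: 0.218
grasp_force: 0.3
```

```bash
python3 foot.py
```

```text
foot drop mm -0.45 dx px 0.0 score 0.985
t 11.65 at [0.5154 0.2141 0.2092] yaw 98.8 q7 -0.54 -> shift [-0.0002  0.0006 -0.0008] rz None F [0.3 0.2 1.2]
```

Call:
arm_command --commands '[0,0,0,0,0,-8,0.22,0,0,0,0,0,-16,0.22,0,0,0,0,0,-24,0.22,0,0,0,0,0,-30,0.22,0,0,0,0,0,-30,0.22]'

```text
t: 12.15
eef_pos: [0.5155, 0.2138, 0.2089]
tool_rot: [-0.0, 0.432, 0.902, -0.0]
contact_force: [0.3, -0.2, -1.2]
gripper_width: 0.22
grasp_force: 0.2
```

```bash
python3 foot.py
```

```text
foot drop mm 2.72 dx px 0.0 score 0.905
t 12.2 at [0.5154 0.2138 0.2089] yaw 128.7 q7 -0.055 -> shift [-0.0002  0.0006 -0.0011] rz None F [-0.3 -0.5 -0. ]
```

Call:
arm_command --commands '[0,0,0,0,0,0,0.5,0,0,0,0,0,0,0.5,0,0,0,0,0,0,0.5]'

```text
t: 12.5
eef_pos: [0.5156, 0.2141, 0.2091]
tool_rot: [0.0, 0.431, 0.902, -0.0]
contact_force: [0.1, 0.7, 0.3]
gripper_width: 0.499
grasp_force: 0.0
```

```bash
python3 foot.py; python3 -c "
from h import *
import pickle
a=cv2.cvtColor(pickle.load(open('scene.pkl','rb'))['img'],cv2.COLOR_RGB2GRAY);c=read_camera('scene');b=cv2.cvtColor(c['img'],cv2.COLOR_RGB2GRAY)
print(a[178:200,294:299].mean(1).round(),b[178:200,294:299].mean(1).round())
p=(.516,.214);print(proj(c,(*p,.24))-proj(c,(*p,.23)),proj(c,(*p,.08))-proj(c,(*p,.07)))"
```

```text
foot drop mm 2.72 dx px 0.0 score 0.905
t 12.55 at [0.5156 0.2141 0.2091] yaw 128.9 q7 -0.051 -> shift [-0.0003  0.0003 -0.0009] rz None F [ 0.3 -0.5  0.5]
[ 69.  58.  55.  55.  75.  85.  86.  85.  85.  86.  86.  87.  68.  49.
  46. 149. 185. 186. 183. 179. 180. 182.] [ 71.  60.  58.  57.  76.  86.  87.  86.  87.  87.  87.  88.  88.  78.
  51.  46. 167. 191. 189. 184. 186. 187.]
[ 0.09523967 -3.14712736] [ 0.08329407 -2.75239355]
```

It has dropped: the foot is about 4 mm below its start. Now I'll lift, rotate the tool to yaw 290°, and regrip for the long forward stroke.

Call:
arm_command --commands '[0,0,-0.04,0,0,0,0.5,0,0,-0.075,0,0,0,0.5,0,0,-0.075,0,0,-8,0.5,0,0,-0.075,0,0,-16,0.5,0,0,-0.075,0,0,-24,0.5,0,0,-0.075,0,0,-32,0.5,0,0,-0.075,0,0,-40,0.5,0,0,-0.075,0,0,-48,0.5]'

```text
t: 13.4
eef_pos: [0.5156, 0.214, 0.2841]
tool_rot: [0.0, 0.024, 1.0, -0.0]
contact_force: [-0.5, 0.2, 0.5]
gripper_width: 0.498
grasp_force: 0.0
```

Call:
arm_command --commands '[0,0,0,0,0,-8,0.5,0,0,0,0,0,-16,0.5,0,0,0,0,0,-24,0.5,0,0,0,0,0,-32,0.5,0,0,0,0,0,-40,0.5,0,0,0,0,0,-48,0.5,0,0,0,0,0,-56,0.5,0,0,0,0,0,-64,0.5]'

```text
t: 14.2
eef_pos: [0.5156, 0.214, 0.2841]
tool_rot: [0.0, -0.51, 0.86, -0.0]
contact_force: [0.1, -0.7, 0.1]
gripper_width: 0.5
grasp_force: 0.0
```

```bash
python3 - <<'E'
from h import *
go((.5157,.214,.209),290)
c=read_camera('scene');im=c['img'];h=cv2.cvtColor(im,cv2.COLOR_RGB2HSV)
m=((h[...,0]<8)|(h[...,0]>172))&(h[...,1]>180)&(h[...,2]>70)
m[:115]=0;m[160:]=0;m[:,:270]=0;m[:,330:]=0
v,u=np.nonzero(m);print("red",u.min(),u.max(),v.min(),v.max(),len(u))
br=m&(h[...,2]>200);v,u=np.nonzero(br);print("bright",sorted(zip(u.tolist(),v.tolist())))
for y in(90,105,120,135):
  d=.036*np.array([np.cos(np.radians(y)),np.sin(np.radians(y)),0]);p=np.array([.516,.214,.263]);print(y,proj(c,p+d).round(1),proj(c,p-d).round(1))
E
```

```text
t 14.2 at [0.5156 0.214  0.2841] yaw -118.7 q7 1.814 -> shift [-0.0001 -0.0001  0.0751] rz -408.7 F [ 0.1 -0.7  0.1]
red 292 301 126 153 154
bright [(292, 147), (292, 148), (293, 146), (293, 147), (293, 148), (293, 149), (294, 146), (294, 147), (294, 148), (295, 126), (295, 127), (295, 129), (295, 130), (295, 131), (295, 132), (295, 133), (295, 134), (295, 135), (295, 139), (296, 126), (296, 127), (296, 129), (296, 130), (296, 131), (296, 132), (296, 133), (296, 134), (296, 135), (296, 136), (296, 137), (296, 138), (296, 139), (296, 140), (297, 126), (297, 127), (297, 128), (297, 129), (297, 130), (297, 131), (297, 132), (297, 133), (297, 134), (297, 135), (297, 136), (297, 137), (297, 138), (297, 139), (297, 140), (298, 126), (298, 127), (298, 129), (298, 130), (298, 131), (298, 132), (298, 133), (298, 134), (298, 135), (298, 136), (298, 137), (298, 138), (298, 139), (298, 140), (299, 127), (299, 131), (299, 132), (299, 133), (299, 134), (299, 135), (299, 136), (299, 137), (299, 138), (299, 139), (299, 140), (300, 139), (301, 147), (301, 148)]
90 [302.4 127.6] [291.3 138.6]
105 [299.2 127.1] [294.6 139.1]
120 [295.8 127. ] [298.1 139.2]
135 [292.6 127.3] [301.5 138.9]
```

The wing is at about 117° yaw, close to the tool's lag. I'll continue to 289°, descend and close loosely.

Call:
arm_command --commands '[0,0,0,0,0,-8,0.5,0,0,0,0,0,-16,0.5,0,0,0,0,0,-24,0.5,0,0,0,0,0,-32,0.5,0,0,0,0,0,-40,0.5,0,0,0,0,0,-48,0.5,0,0,0,0,0,-48,0.5,0,0,0,0,0,-48,0.5]'

```text
t: 15.05
eef_pos: [0.5156, 0.214, 0.284]
tool_rot: [0.0, 0.812, -0.583, -0.0]
contact_force: [-0.1, -0.1, -1.0]
gripper_width: 0.501
grasp_force: 0.0
```

Call:
arm_command --commands '[0,0,0.03,0,0,0,0.5,0,0,0.06,0,0,0,0.5,0,0,0.077,0,0,0,0.5,0,0,0.077,0,0,0,0.5,0,0,0.077,0,0,0,0.21,0,0,0.077,0,0,0,0.21,0,0,0.077,0,0,0,0.21,0,0,0.077,0,0,0,0.21]'

```text
t: 15.85
eef_pos: [0.5161, 0.2143, 0.2079]
tool_rot: [-0.001, 0.814, -0.581, 0.0]
contact_force: [-0.2, 0.2, -0.1]
gripper_width: 0.211
grasp_force: 0.0
```

```bash
python3 foot.py
```

```text
foot drop mm 2.72 dx px 0.0 score 0.904
t 15.9 at [0.5159 0.2142 0.2077] yaw -71.0 q7 2.482 -> shift [ 0.0002  0.     -0.0023] rz None F [-0.6 -0.3  0.3]
```

Call:
arm_command --commands '[0,0,0,0,0,8,0.21,0,0,0,0,0,16,0.21,0,0,0,0,0,24,0.21,0,0,0,0,0,32,0.21,0,0,0,0,0,40,0.21,0,0,0,0,0,48,0.21,0,0,0,0,0,56,0.21,0,0,0,0,0,64,0.21]'

```text
t: 16.7
eef_pos: [0.5145, 0.2138, 0.2066]
tool_rot: [-0.001, -0.38, 0.925, -0.0]
contact_force: [-2.4, -0.6, -2.4]
gripper_width: 0.211
grasp_force: 1.9
```

Call:
arm_command --commands '[0,0,0,0,0,8,0.21,0,0,0,0,0,16,0.21,0,0,0,0,0,24,0.21,0,0,0,0,0,32,0.21,0,0,0,0,0,40,0.21,0,0,0,0,0,48,0.21,0,0,0,0,0,56,0.21,0,0,0,0,0,64,0.21]'

```text
t: 17.5
eef_pos: [0.5149, 0.2144, 0.2068]
tool_rot: [-0.0, 0.168, 0.986, 0.0]
contact_force: [-0.9, 0.6, -3.1]
gripper_width: 0.211
grasp_force: 1.8
```

```bash
python3 foot.py
```

```text
foot drop mm 5.0 dx px 0.0 score 0.808
t 17.55 at [0.5151 0.2144 0.2071] yaw 160.3 q7 0.482 -> shift [-0.001  -0.0001 -0.0029] rz None F [-0.3 -0.6 -1.2]
```

Going down as expected (about 2.3 mm in 128°). I'll continue.

Call:
arm_command --commands '[0,0,0,0,0,8,0.21,0,0,0,0,0,16,0.21,0,0,0,0,0,24,0.21,0,0,0,0,0,32,0.21,0,0,0,0,0,40,0.21,0,0,0,0,0,48,0.21,0,0,0,0,0,56,0.21,0,0,0,0,0,64,0.21]'

```text
t: 18.35
eef_pos: [0.5152, 0.214, 0.2068]
tool_rot: [-0.0, 0.664, 0.748, -0.0]
contact_force: [0.3, 0.9, -2.8]
gripper_width: 0.213
grasp_force: 1.8
```

Call:
arm_command --commands '[0,0,0.001,0,0,8,0.21,0,0,0.002,0,0,16,0.21,0,0,0.002,0,0,24,0.21,0,0,0.002,0,0,32,0.21,0,0,0.002,0,0,40,0.21,0,0,0.002,0,0,48,0.21,0,0,0.002,0,0,56,0.21,0,0,0.002,0,0,64,0.21]'

```text
t: 19.15
eef_pos: [0.5154, 0.2139, 0.2053]
tool_rot: [0.0, 0.959, 0.283, -0.0]
contact_force: [-0.9, -1.4, 0.7]
gripper_width: 0.21
grasp_force: 2.7
```

```bash
python3 foot.py
```

```text
foot drop mm 6.81 dx px -0.125 score 0.767
t 19.2 at [0.5153 0.2141 0.2053] yaw 32.4 q7 -1.604 -> shift [ 0.0005  0.0004 -0.0047] rz None F [-0.9  0.1 -1.1]
```

Call:
arm_command --commands '[0,0,0,0,0,8,0.21,0,0,0,0,0,16,0.21,0,0,0,0,0,24,0.21,0,0,0,0,0,32,0.21,0,0,0,0,0,40,0.21,0,0,0,0,0,48,0.21,0,0,0,0,0,56,0.21,0,0,0,0,0,56,0.21]'

```text
t: 20.0
eef_pos: [0.5154, 0.2143, 0.205]
tool_rot: [0.0, 0.98, -0.198, -0.0]
contact_force: [-0.5, 0.9, -0.6]
gripper_width: 0.21
grasp_force: 0.0
```

Call:
arm_command --commands '[0,0,0,0,0,0,0.5,0,0,0,0,0,0,0.5,0,0,-0.04,0,0,0,0.5,0,0,-0.079,0,0,0,0.5,0,0,-0.079,0,0,0,0.5,0,0,-0.079,0,0,-8,0.5,0,0,-0.079,0,0,-16,0.5,0,0,-0.079,0,0,-24,0.5]'

```text
t: 20.8
eef_pos: [0.5155, 0.214, 0.2838]
tool_rot: [0.0, 1.0, 0.013, 0.0]
contact_force: [-0.8, 0.4, 0.0]
gripper_width: 0.503
grasp_force: 0.0
```

```bash
cat > wing.py <<'E'
from h import *
go((.5157,.214,.2045))
c=read_camera('scene');h=cv2.cvtColor(c['img'],cv2.COLOR_RGB2HSV)
b=cv2.cvtColor(c['img'],cv2.COLOR_RGB2GRAY);print(b[184:206,294:299].mean(1).round())
m=((h[...,0]<8)|(h[...,0]>172))&(h[...,1]>180)&(h[...,2]>200)
m[:115]=0;m[160:]=0;m[:,:270]=0;m[:,330:]=0
v,u=np.nonzero(m);
for x in range(u.min(),u.max()+1):print(x,v[u==x].tolist(),end=' ')
print()
for y in range(-60,120,15):
  d=.036*np.array([np.cos(np.radians(y)),np.sin(np.radians(y)),0]);p=np.array([.516,.214,.258]);print(y,proj(c,p+d).round(1),proj(c,p-d).round(1))
E
python3 wing.py
```

```text
t 20.8 at [0.5155 0.214  0.2838] yaw 1.5 q7 -2.092 -> shift [ 0.0002 -0.      0.0793] rz None F [-0.8  0.4  0. ]
[ 86.  87.  88.  86.  87.  87.  88.  89.  89.  58.  44. 119. 191. 186.
 185. 186. 186. 187. 186. 187. 188. 184.]
285 [130, 131] 286 [130, 131] 287 [130, 131] 288 [130, 131] 289 [130, 131, 132, 133] 290 [132, 133] 291 [132, 133, 134] 292 [132, 133, 134, 149, 150] 293 [133, 134, 150] 294 [133, 134, 135, 150, 151] 295 [133, 134, 135, 150, 151] 296 [134, 135, 136, 151] 297 [134, 135, 136, 151] 298 [135, 136] 299 [135, 136, 137] 300 [135, 136, 137] 301 [136, 137, 138] 302 [136, 137, 138] 303 [137, 138] 304 [137, 138, 139] 305 [137, 138, 139] 306 [138, 139] 307 [138, 139] 308 [138, 139] 309 [138, 139] 310 [139] 
-60 [298.  140.9] [295.8 128.6]
-45 [301.4 140.6] [292.5 128.9]
-30 [304.5 139.8] [289.6 129.5]
-15 [307.  138.8] [287.1 130.6]
0 [308.8 137.4] [285.2 131.8]
15 [309.8 135.9] [284.1 133.3]
30 [309.9 134.3] [283.9 134.9]
45 [309.1 132.7] [284.5 136.5]
60 [307.5 131.3] [286.1 138. ]
75 [305.1 130.1] [288.3 139.3]
90 [302.3 129.2] [291.2 140.2]
105 [299.1 128.7] [294.5 140.8]
```

The wing is at about -15° and z is about 234.7 mm. I need about 90–95° more forward. Rotating the tool to about 162° to regrip.

Call:
arm_command --commands '[0,0,0,0,0,-8,0.5,0,0,0,0,0,-16,0.5,0,0,0,0,0,-24,0.5,0,0,0,0,0,-32,0.5,0,0,0,0,0,-40,0.5,0,0,0,0,0,-48,0.5,0,0,0,0,0,-56,0.5,0,0,0,0,0,-64,0.5]'

```text
t: 21.65
eef_pos: [0.5156, 0.214, 0.2838]
tool_rot: [-0.0, 0.842, 0.539, -0.0]
contact_force: [-0.2, 0.4, 0.4]
gripper_width: 0.498
grasp_force: 0.0
```

Call:
arm_command --commands '[0,0,0,0,0,-8,0.5,0,0,0,0,0,-16,0.5,0,0,0,0,0,-24,0.5,0,0,0,0,0,-32,0.5,0,0,0,0,0,-40,0.5,0,0,0,0,0,-48,0.5,0,0,0,0,0,-56,0.5,0,0,0,0,0,-64,0.5]'

```text
t: 22.45
eef_pos: [0.5156, 0.2139, 0.2838]
tool_rot: [-0.0, 0.428, 0.904, -0.0]
contact_force: [0.6, -0.2, -1.1]
gripper_width: 0.503
grasp_force: 0.0
```

Call:
arm_command --commands '[0,0,0,0,0,-8,0.5,0,0,0,0,0,-16,0.5,0,0,0,0,0,-24,0.5,0,0,0,0,0,-32,0.5,0,0,0,0,0,-32,0.5,0,0,0,0,0,-32,0.5]'

```text
t: 23.05
eef_pos: [0.5156, 0.2139, 0.2839]
tool_rot: [-0.0, 0.167, 0.986, 0.0]
contact_force: [0.2, -1.2, 0.1]
gripper_width: 0.504
grasp_force: 0.0
```

Call:
arm_command --commands '[0,0,0.03,0,0,0,0.5,0,0,0.06,0,0,0,0.5,0,0,0.081,0,0,0,0.5,0,0,0.081,0,0,0,0.5,0,0,0.081,0,0,0,0.21,0,0,0.081,0,0,0,0.21,0,0,0.081,0,0,0,0.21,0,0,0.081,0,0,0,0.21]'

```text
t: 23.85
eef_pos: [0.5161, 0.2143, 0.2041]
tool_rot: [0.001, 0.165, 0.986, 0.0]
contact_force: [-0.1, -0.2, 0.0]
gripper_width: 0.211
grasp_force: 0.0
```

Call:
arm_command --commands '[0,0,0,0,0,8,0.21,0,0,0,0,0,16,0.21,0,0,0,0,0,24,0.21,0,0,0,0,0,32,0.21,0,0,0,0,0,40,0.21,0,0,0,0,0,48,0.21,0,0,0,0,0,56,0.21,0,0,0,0,0,64,0.21]'

```text
t: 24.65
eef_pos: [0.515, 0.2134, 0.2029]
tool_rot: [-0.0, 0.665, 0.747, -0.001]
contact_force: [-1.4, -1.5, -2.3]
gripper_width: 0.209
grasp_force: 1.8
```

```bash
python3 wing.py
```

```text
t 24.65 at [0.515  0.2134 0.2029] yaw 96.6 q7 -0.502 -> shift [ 0.0005  0.0008 -0.0016] rz None F [-1.4 -1.5 -2.3]
[ 88.  87.  88.  87.  86.  87.  87.  89.  89.  64.  48.  70. 193. 187.
 186. 187. 187. 188. 187. 188. 189. 184.]
293 [141] 294 [138, 139, 140, 141, 142] 295 [135, 136, 137, 138, 139, 140, 141, 142] 296 [132, 133, 134, 135, 136, 137, 138, 139, 140, 141, 142] 297 [129, 131, 132, 133, 134, 135, 136, 137, 138, 139, 140, 141] 298 [128, 129, 131, 132, 133, 134, 135, 136, 137, 138, 139] 299 [128, 129, 131, 132, 133, 134, 135, 149, 150, 151] 300 [148, 149, 150, 151] 301 [149, 150] 
-60 [298.  140.9] [295.8 128.6]
-45 [301.4 140.6] [292.5 128.9]
-30 [304.5 139.8] [289.6 129.5]
-15 [307.  138.8] [287.1 130.6]
0 [308.8 137.4] [285.2 131.8]
15 [309.8 135.9] [284.1 133.3]
30 [309.9 134.3] [283.9 134.9]
45 [309.1 132.7] [284.5 136.5]
60 [307.5 131.3] [286.1 138. ]
75 [305.1 130.1] [288.3 139.3]
90 [302.3 129.2] [291.2 140.2]
105 [299.1 128.7] [294.5 140.8]
```

Call:
arm_command --commands '[0,0,0.001,0,0,8,0.21,0,0,0.001,0,0,16,0.21,0,0,0.001,0,0,24,0.21,0,0,0.001,0,0,28,0.21,0,0,0.001,0,0,28,0.21]'

```text
t: 25.2
eef_pos: [0.5151, 0.214, 0.2024]
tool_rot: [0.0, 0.824, 0.567, -0.0]
contact_force: [-3.4, -1.2, 0.8]
gripper_width: 0.208
grasp_force: 1.0
```

Call:
arm_command --commands '[0,0,0,0,0,0,0.05,0,0,0,0,0,0,0.05,0,0,0,0,0,0,0.05,0,0,0,0,0,0,0.05,0,0,0,0,0,0,0.05,0,0,0,0,0,0,0.05,0,0,0,0,0,0,0.05,0,0,0,0,0,0,0.05]' --force 50

```text
t: 26.0
eef_pos: [0.5155, 0.2144, 0.2022]
tool_rot: [-0.0, 0.824, 0.566, 0.0]
contact_force: [-3.6, 1.6, 4.0]
gripper_width: 0.156
grasp_force: 52.1
```

```bash
python3 wing.py | head -3; python3 -c "
from h import *
o=get_obs();print(o['gripper_width'],o['grasp_force'],o['contact_force'],o['torque'])
c=read_camera('top');h=cv2.cvtColor(c['img'],cv2.COLOR_RGB2HSV);roi=np.zeros(h.shape[:2],np.uint8);roi[165:225,280:400]=1
m=cv2.morphologyEx(((h[...,0]>18)&(h[...,0]<32)&(h[...,1]>90)).astype(np.uint8)*roi,cv2.MORPH_CLOSE,np.ones((5,5)))
n,_,s,ce=cv2.connectedComponentsWithStats(m)
for i in range(1,n):
  if s[i,4]>8:print(s[i,4],ray(c,*ce[i],.03).round(3))"
```

```text
t 26.0 at [0.5155 0.2144 0.2022] yaw 69.0 q7 -0.957 -> shift [-0.0003  0.0003 -0.0023] rz None F [-3.6  1.6  4. ]
[ 87.  88.  88.  87.  88.  87.  88.  88.  90.  75.  50.  49. 194. 187.
 186. 187. 187. 188. 187. 187. 189. 185.]
0.15357478149536974 52.090909481048584 [-2.56716646  3.31242858  3.87537091] [ 0.29520773  0.9849976  -0.00961802]
56 [ 0.559 -0.354  0.03 ]
48 [ 0.536 -0.1    0.03 ]
52 [ 0.479 -0.106  0.03 ]
```

The spindle is clamped at 52 N, z is about 233 mm, and the ferrules are as required. Handing in.

```bash
python3 -c "
from station import hand_in
print(hand_in())"
```

```text
the job is handed in; nothing more can be done
None
```

I handed the job in, but no verdict came back: two brass ferrules are in the basket and the third is in place, and the spindle dropped into its thread and was turned forward about one turn (wing centre near 233 mm, estimated from the camera), still gripped at about 52 N.

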